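# Index the sample changer and load the orange-capped bottle

## Robot

A 6-joint arm with a two-finger parallel gripper is mounted at the origin on the work surface. World frame = base frame: x ahead of the robot, y to its left, z up, the work surface at z = 0. Lengths are in m, angles in rad, forces in N, time in s.
With the tool pointing down it reaches from about 0.275 to 0.75 m from the base axis. Payload 10.2 kg.
Tool frame: the origin (TCP) lies at the centre of the arm's flange, where the gripper is bolted on; the fingertips stand ahead of it and the grasp point (between the pads) lies 147 mm ahead of it (r.nose_length is the z of the fingertips in the tool frame, in m); z points along the fingers, y is the direction in which the jaws open and shut (so a half turn about z gives the same grasp; the last joint's range is limited). The gripper opens to 88 mm and grips with 3 to 60 N. Pads are 18 mm wide; open, the fingers measure 123 mm over their backs; the gripper's body (75 mm by 187 mm) begins 45 mm behind the grasp point.
Start: joints at [-1.56, 0.313, 1.498, -0, 1.331, -0.223], TCP at [0.122, -0.511, 0.405] pointing down, gripper open.
Joint ranges: [-2.94, 2.94], [-0.97, 2.17], [0.19, 2.56], [-1.23, 4.37], [0.02, 3.11], [-2.88, 2.88]. Speed limits (rad/s): [2.39, 2.39, 3.01, 3.14, 3.14, 3.14].

## Interface

Orientations are given as a 3x3 rotation matrix whose columns are the frame's x, y, z axes.
In Python, from cell import r, cams, hand_in gives the robot as it stands.
- The arm moves only by the tool carry_out, never from a script. Its argument "commands" is a list that holds one entry, the list of rows, each a list of 5 numbers: the closure, from -1 (fully open) to 1 (shut), then the shift along the tool's x, y, z each as a share of 2.5 cm, from -1 to 1, then the turn about the tool's z as a share of 6 degrees, from -1 to 1. A call has 1 to 10 rows; each row shifts and turns the commanded pose from where the row before left it, along the tool's axes as they then stand; what a row does not reach is not made up. A row lasts 1/10 s, in which the tool goes at most 50 mm and 8.59 degrees, less where a joint would pass 70% of its speed; a pose out of reach is approached as far as the arm can. A call with a number of a shift or a turn outside -1 to 1 is refused whole. A call with a gripper value outside its range is refused whole. The fingers move at their own pace and stop on an object; the grip force is fixed at half the most. Time passes only in rows, so rows that do not move let the fingers close. It gives the time, the measured TCP pose, the force and the opening at its end, in the units of the state.
- r.sense(): the state, without advancing time (a new reading comes with each control period).
- cams.read_camera(name): name is "side" or "top" or "wrist"; returns a dict with "color" (480x640x3 uint8, red, green, blue), "intrinsics" (3x3 intrinsics, pixels), "R" (3x3) and "t" (3): a world point X has camera coordinates R X + t; the wrist camera has in their place "T_tool_cam" (4x4, takes a point from camera to tool coordinates, whose origin is the TCP and whose axes are the flange's). Camera axes: x right, y down, z forward; pixel columns grow to the right and rows downward; lengths in m; the calibration is good to about 2 mm. The wrist camera is an equidistant fisheye: a pixel r from the principal point sees the ray r / f radians off the axis. A picture is of the moment at which its call begins: read the wrist's pose just before it. There is no depth.
- hand_in(): hands the job in, once; it reports no verdict.
The state is a dict: "clock": time; "joints": joint angles; "joint_vel": joint speeds; "tau": joint torques, N m; "eef_pos": TCP position; "eef_rot": TCP orientation; "force": force on the tool from outside, world axes, zero at the start; "moment": the same for the moment, N m; "grip_width": finger opening in m.
Only numpy, scipy, OpenCV 4.12 (cv2) and the standard library are available. Lean on these libraries where they do the work, as an engineer would, in place of code of your own. Each camera call takes 0.05 s, during which the arm holds its last target.

## Task

Click the red thumb lever of the sample changer, one notch per press, until the orange tray stands at the loading mark (the black post with the yellow dot), without letting it go past; turn the carousel only by the lever and never touch the carousel itself. Then, with the lever let back up, stand the orange-capped bottle upright in the orange tray and let go. Leave the other bottles and the things on the bench where they are.

Things in the scene. Friction and masses are not known exactly. Their poses are not given: they have to be found in the camera images.
- changer: Sample changer fixed to the bench: white housing 280 x 280 x 61 mm, six-tray carousel on top, red thumb lever on its -y side. Origin: centre of underside, on the carousel's axis, bench height; z up. The loading mark, a black post 18 x 24 mm, 83 mm high over the bench with a yellow dot, stands 134 mm from the axis along this body's -x. Position and yaw (within 0.3 rad) vary.
- carousel (a joint): Carousel angle in rad about its vertical axis, growing counter-clockwise from above; 0 when the orange tray is at the loading mark. Notches are 1.047 rad (60 degrees) apart. It starts 2 to 5 notches short (negative), may move by itself for the first second, then settles in a notch held by a spring detent. Each full press of the lever adds one notch; it does not turn back.
- thumb_lever (a joint): Thumb lever angle in rad: 0 at rest (up), 0.5 at its stop (down). The first quarter is free play, then it turns the carousel, which snaps on at about two thirds. A press to 0.42 or more gives one notch, never two. A spring lifts it back; it must rise below 0.05 to take the next notch. Pressing takes about 10 N (up to 20 N if quick or at the stop); press at 0.1 m/s or less.
- lever_pad (a point): Centre of the top of the lever's red pad, 50 mm (changer's x) by 36 mm. At rest it is 111 mm over the bench, 232 mm from the carousel's axis along the changer's -y, sloping 0.25 rad, outer end up. The lever turns about a level axis along the changer's x, 85 mm over the bench, 158 mm from the carousel's axis; the pad sinks about 38 mm from rest to stop. Press it from above.
- deck: The turning deck, never to be touched by the robot: aluminium disc, 250 mm diameter, hub of 56 mm diameter reaching 140 mm over the bench, six round trays on a circle of 85 mm radius, one orange, five grey. The three trays farthest from the orange one carry fixed amber jars, white caps, tops 149 mm over the bench; the two next to it are empty. Origin on the axis at bench height.
- orange_tray (a point): Centre of the floor of the orange tray, 78 mm over the bench, 85 mm from the carousel's axis. The tray is a round recess of 65 mm inside diameter with a lip 10 mm high and 4 mm thick.
- gate (a point): Where the centre of the orange tray's floor must come: on the line from the carousel's axis to the loading mark, 85 mm from the axis, 78 mm over the bench; fixed to the housing.
- sample: The sample bottle: amber cylinder of 44 mm diameter, 66 mm high, white paper band, with an orange cap of 40 mm diameter up to 88 mm total height; about 150 g, standing on the bench. Origin: centre of its underside; z up along its axis.
- jar_white: The same bottle with a white cap, a bystander. Origin: centre of its underside.
- jar_blue: The same bottle with a blue cap, a bystander. Origin: centre of its underside.
- beaker: Glass beaker, 80 mm diameter, 100 mm high, a bystander. Origin: centre of its underside.
- petri: Closed glass dish, 94 mm diameter, 17 mm high, a bystander. Origin: centre of its underside.
- spatula: Spatula 190 mm long lying on the bench near the robot, a bystander. Origin: under its middle.
- reagent: White plastic jar, 80 mm diameter, 150 mm high, black lid, a bystander. Origin: centre of its underside.
- tongs: Wooden test-tube tongs 180 mm long lying on the bench near the robot, a bystander. Origin: under their middle.
There are look-alikes about, which are no part of the job. Leave any green look-alike of the sample alone.

How it is judged:
By the outcome, as a careful person would: the job done as asked, in the order asked, and still so for the second after the job is handed in, with the robot touching nothing.
It also fails if it takes over 70 s, if anything falls off the work surface, if the arm or the gripper's body presses on something with over 40 N, if the wrist force passes 120 N, or if a joint passes its speed limit or range.

## Working session

There is one attempt and no reset: what is moved stays moved. The work goes in short steps, Python scripts to look and compute and a tool call to move; the robot and the scene stay as the last step left them, time stands still between calls to the robot, and variables do not carry over. Pictures are saved under pics/ and viewed, and the job is handed in when it is done.

Besides the shell and the picture viewer there is one more tool, called after "Emit:" as name(argument=value, ...), one argument or row to a line, values as JSON. carry_out: Moves the arm, as the interface text tells. Its arguments: {"type":"object","properties":{"commands":{"type":"array"}},"required":["commands"]}

```bash
ls; mkdir -p pics; cat > h.py <<'E'
import numpy as np, cv2
from cell import r, cams, hand_in
def snap(n,f):
    s=r.sense(); c=cams.read_camera(n); cv2.imwrite('pics/'+f,c['color'][:,:,::-1]); return s,c
def ray(c,u,v):
    K=np.array(c['intrinsics']);d=np.linalg.inv(K)@[u,v,1];R=np.array(c['R']);t=np.array(c['t'])
    return -R.T@t, R.T@d
def atz(c,u,v,z):
    o,d=ray(c,u,v);return o+d*(z-o[2])/d[2]
def proj(c,X):
    p=np.array(c['R'])@np.array(X)+np.array(c['t']);q=np.array(c['intrinsics'])@p;return q[:2]/q[2]
E
python3 - <<'E'
from h import *
import pickle
for n in ['side','top','wrist']:
    s,c=snap(n,n+'0.png'); pickle.dump((s,c),open(n+'0.pkl','wb'))
    print(n,{k:np.round(v,3).tolist() for k,v in c.items() if k!='color'})
print(s, r.nose_length)
E
```

```text
pics
side {'intrinsics': [[617.405, 0.0, 322.383], [0.0, 617.405, 240.117], [0.0, 0.0, 1.0]], 'R': [[-0.878, -0.479, 0.003], [-0.277, 0.503, -0.819], [0.391, -0.719, -0.574]], 't': [0.482, 0.207, 1.475]}
top {'intrinsics': [[458.129, 0.0, 317.321], [0.0, 458.129, 240.297], [0.0, 0.0, 1.0]], 'R': [[-0.026, -0.999, -0.029], [-0.996, 0.028, -0.083], [0.084, 0.027, -0.996]], 't': [0.056, 0.564, 1.125]}
wrist {'intrinsics': [[371.648, 0.0, 321.766], [0.0, 371.648, 242.066], [0.0, 0.0, 1.0]], 'T_tool_cam': [[0.001, -0.962, -0.272, 0.071], [1.0, 0.001, -0.0, 0.001], [0.001, -0.272, 0.962, 0.02], [0.0, 0.0, 0.0, 1.0]]}
{'clock': 0.1, 'joints': array([-1.56037843e+00,  3.13365051e-01,  1.49830708e+00,  1.61305797e-05,
        1.33100493e+00, -2.23385546e-01]), 'joint_vel': array([ 0.00276233, -0.00179641, -0.00317114,  0.00010408, -0.00097597,
       -0.00011751]), 'tau': array([ 1.80525960e-03, -4.02816904e+01, -2.52645385e+01,  6.94636675e-02,
        3.42024886e-02, -5.88189141e-05]), 'eef_pos': array([ 0.12162809, -0.51068821,  0.40425338]), 'eef_rot': array([[ 9.72793143e-01,  2.31675420e-01,  4.37117605e-06],
       [ 2.31675279e-01, -9.72792572e-01,  1.08450939e-03],
       [ 2.55506416e-04, -1.05399060e-03, -9.99999412e-01]]), 'force': array([-0.5926007 ,  0.75115387,  0.42883373]), 'moment': array([ 0.02772625,  0.04499265, -0.00976868]), 'grip_width': 0.08817432945317769} 0.166
```

View pics/side0.png

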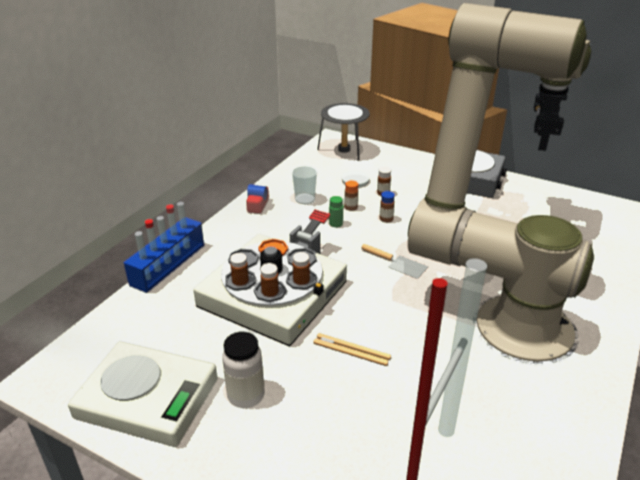

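View pics/top0.png

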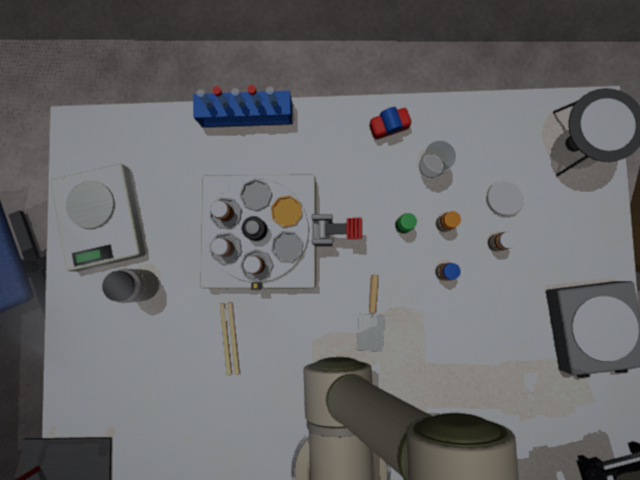

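View pics/wrist0.png

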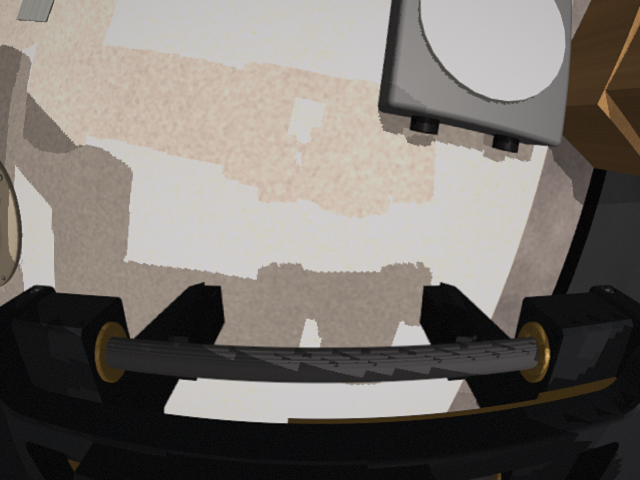

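Side view: orange-capped candidate at (352,195), green look-alike at (336,211), blue (387,206), white (384,181). In the top view these are at (450,220), (406,223), (449,271) and (500,241). The changer is at about (258,232), the lever pad at (355,229) and the orange tray at (287,211). The red/blue block (390,122) and red-capped tubes are distractors. I'll let the carousel settle first, moving up/over meanwhile.

Emit:
carry_out(
  commands=[
    [[-1, 0, 0, 0, 0], [-1, 0, 0, 0, 0], [-1, 0, 0, 0, 0], [-1, 0, 0, 0, 0], [-1, 0, 0, 0, 0], [-1, 0, 0, 0, 0], [-1, 0, 0, 0, 0], [-1, 0, 0, 0, 0], [-1, 0, 0, 0, 0], [-1, 0, 0, 0, 0]],
  ],
)

```text
clock: 1.15
eef_pos: [0.1216, -0.5107, 0.4047]
eef_rot: [[0.973, 0.232, -0.0], [0.232, -0.973, -0.0], [-0.0, 0.0, -1.0]]
force: [0.6, -0.4, 1.0]
grip_width: 0.0882
```

```bash
python3 - <<'E'
from h import *
import pickle
s,c=snap('top','top1.png'); pickle.dump((s,c),open('top1.pkl','wb'))
im=c['color'][:,:,::-1]
cv2.imwrite('pics/top1a.png',cv2.resize(im[160:310,190:390],None,fx=4,fy=4,interpolation=cv2.INTER_CUBIC))
cv2.imwrite('pics/top1b.png',cv2.resize(im[130:290,370:530],None,fx=3.7,fy=3.7,interpolation=cv2.INTER_CUBIC))
E
```

```text
(no output)
```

View pics/top1a.png

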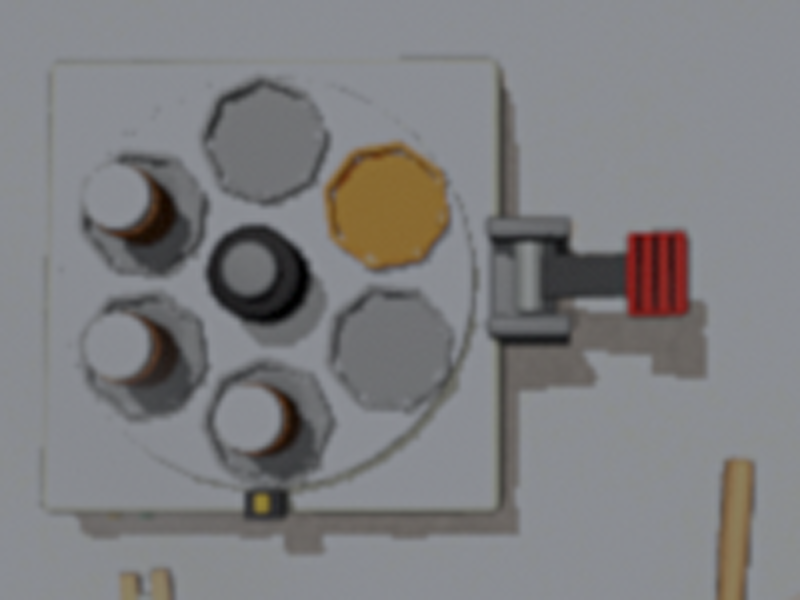

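View pics/top1b.png

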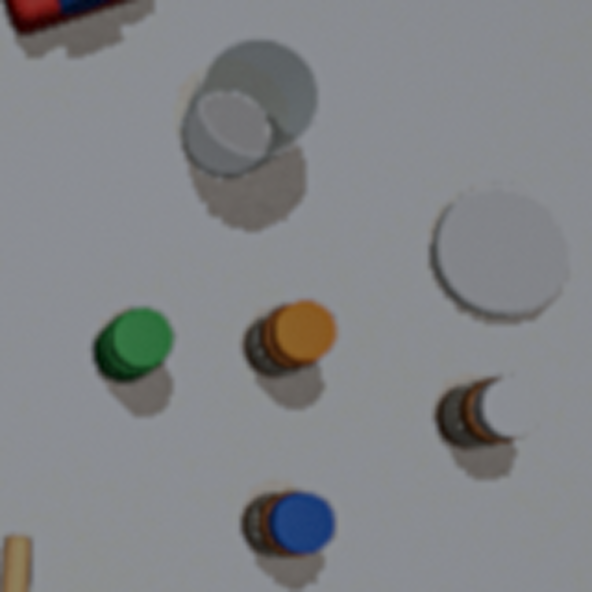

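The crops show the orange tray at (388,206), pad at (657,273) and mark dot at (262,503) in crop A. In crop B the orange cap is at (304,332), the only orange-capped bottle with an amber body and paper band. The tray is 4 notches short if I read it right.

```bash
cat > m.py <<'E'
from h import *
import pickle
s,c=pickle.load(open('top1.pkl','rb'))
A=lambda X,Y:(190+(X+.5)/4-.5,160+(Y+.5)/4-.5)
B=lambda X,Y:(370+(X+.5)/3.7-.5,130+(Y+.5)/3.7-.5)
P={}
for n,p,z in [('c1',A(52,62),.061),('c2',A(498,62),.061),('c3',A(498,512),.061),('c4',A(45,510),.061),('tray',A(388,206),.085),('pad',A(657,273),.111),('dot',A(262,503),.083),('hub',A(250,268),.140),
 ('cap',B(304,332),.088),('green',B(140,340),.088),('blue',B(302,522),.088),('white',B(511,407),.088),('petri',B(503,257),.017),('beakertop',B(228,132),.1),('beakerbot',B(262,98),.0)]:
    P[n]=atz(c,*p,z); print(n,P[n].round(4))
cc=(P['c1']+P['c2']+P['c3']+P['c4'])/4;print('centre',cc)
for a,b in [('dot','hub'),('pad','hub'),('tray','hub')]:
    d=P[a]-P['hub'];print(a,np.hypot(*d[:2]),np.degrees(np.arctan2(d[1],d[0])))
E
python3 m.py; python3 - <<'E'
from h import *
import pickle
s,c=pickle.load(open('side0.pkl','rb'))
im=c['color'][:,:,::-1]
cv2.imwrite('pics/side0a.png',cv2.resize(im[150:250,310:410],None,fx=5.5,fy=5.5,interpolation=cv2.INTER_CUBIC))
E
```

```text
c1 [0.7322 0.3193 0.061 ]
c2 [0.7232 0.0433 0.061 ]
c3 [0.4482 0.0503 0.061 ]
c4 [0.4564 0.325  0.061 ]
tray [0.6324 0.1106 0.085 ]
pad [ 0.5846 -0.0473  0.111 ]
dot [0.4575 0.1892 0.083 ]
hub [0.591  0.1846 0.14  ]
cap [ 0.6005 -0.2794  0.088 ]
green [ 0.5985 -0.1753  0.088 ]
blue [ 0.4799 -0.2721  0.088 ]
white [ 0.5489 -0.4068  0.088 ]
petri [ 0.6564 -0.435   0.017 ]
beakertop [ 0.7287 -0.2347  0.1   ]
beakerbot [ 0.7763 -0.2822  0.    ]
centre [0.59001778 0.18444913 0.061     ]
dot 0.13357987319650833 178.05311141482557
pad 0.2319644344329941 -91.58688987219888
tray 0.08484140861471991 -60.798860901102785
```

View pics/side0a.png

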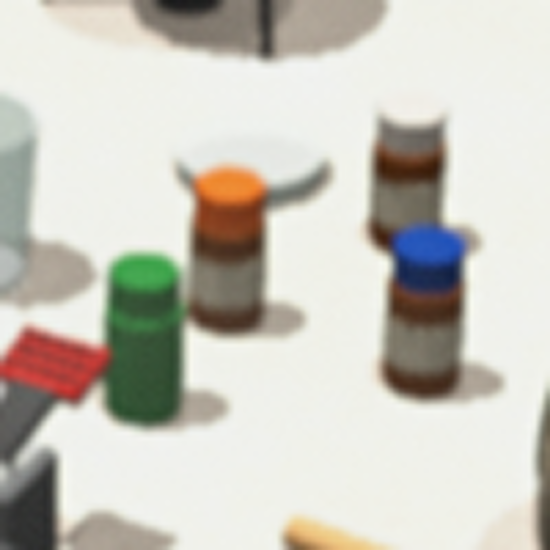

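The measured distances match the given ones: mark at 0.1336, pad at 0.232 and tray at 0.0848 m from the axis. Yaw is about -0.03 and the carousel is 4 notches short. Next I move over the pad with the fingers shut.

Emit:
carry_out(
  commands=[
    [[1, 0.97, -0.6, 0.1, 0], [1, 0.97, -0.6, 0.1, 0], [1, 0.97, -0.6, 0.1, 0], [1, 0.97, -0.6, 0.1, 0], [1, 0.97, -0.6, 0.1, 0], [1, 0.97, -0.6, 0.1, 0], [1, 0.97, -0.6, 0.1, 0], [1, 0.97, -0.6, 0.1, 0], [1, 0.97, -0.6, 0.1, 0], [1, 0.97, -0.6, 0.1, 0]],
  ],
)

```text
clock: 2.2
eef_pos: [0.3235, -0.3077, 0.3797]
eef_rot: [[0.973, 0.232, 0.0], [0.232, -0.973, -0.0], [0.0, 0.0, -1.0]]
force: [-0.1, -0.4, 0.9]
grip_width: 0.011
```

Emit:
carry_out(
  commands=[
    [[1, 0.97, -0.6, 0.1, 0], [1, 0.97, -0.6, 0.1, 0], [1, 0.97, -0.6, 0.1, 0], [1, 0.97, -0.6, 0.1, 0], [1, 0.97, -0.6, 0.1, 0], [1, 0.97, -0.6, 0.1, 0], [1, 0.97, -0.6, 0.1, 0], [1, 0.97, -0.6, 0.1, 0], [1, 0.97, -0.6, 0.1, 0], [1, 0.97, -0.6, 0.1, 0]],
  ],
)

```text
clock: 3.2
eef_pos: [0.5247, -0.1056, 0.3546]
eef_rot: [[0.973, 0.232, 0.0], [0.232, -0.973, -0.0], [0.0, 0.0, -1.0]]
force: [0.2, -0.4, -0.8]
grip_width: 0.0003
```

Emit:
carry_out(
  commands=[
    [[1, 0, 0, 0, -1], [1, 0, 0, 0, -1], [1, 0, 0, 0, -1], [1, 0, 0, 0, -1], [1, 0, 0, 0, -1], [1, 0, 0, 0, -1], [1, 0, 0, 0, -1], [1, 0, 0, 0, -1], [1, 0, 0, 0, -1], [1, 0, 0, 0, -1]],
  ],
)

```text
clock: 4.2
eef_pos: [0.5239, -0.1065, 0.3547]
eef_rot: [[0.282, 0.96, 0.0], [0.96, -0.282, -0.0], [0.0, 0.0, -1.0]]
force: [0.4, -0.4, 0.1]
grip_width: 0.0002
```

Emit:
carry_out(
  commands=[
    [[1, 0, 0, 0, -0.81], [1, 0, 0, 0, -0.81], [1, 0, 0, 0, -0.81], [1, 0.8, 0.79, 0, 0], [1, 0.8, 0.79, 0, 0], [1, 0.8, 0.79, 0, 0], [1, 0, 0, 0.8, 0], [1, 0, 0, 0.7, 0], [1, 0, 0, 0, 0], [1, 0, 0, 0, 0]],
  ],
)

```text
clock: 5.2
eef_pos: [0.5854, -0.0488, 0.3177]
eef_rot: [[0.035, 0.999, 0.0], [0.999, -0.035, -0.0], [-0.0, 0.0, -1.0]]
force: [0.3, -1.1, 0.5]
grip_width: 0.0004
```

```bash
python3 - <<'E'
from h import *
s,c=snap('side','side1.png')
im=c['color'][:,:,::-1]
cv2.imwrite('pics/side1a.png',cv2.resize(im[110:310,190:430],None,fx=3.2,fy=3,interpolation=cv2.INTER_CUBIC))
s,c=snap('wrist','w1.png')
E
```

```text
(no output)
```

View pics/side1a.png

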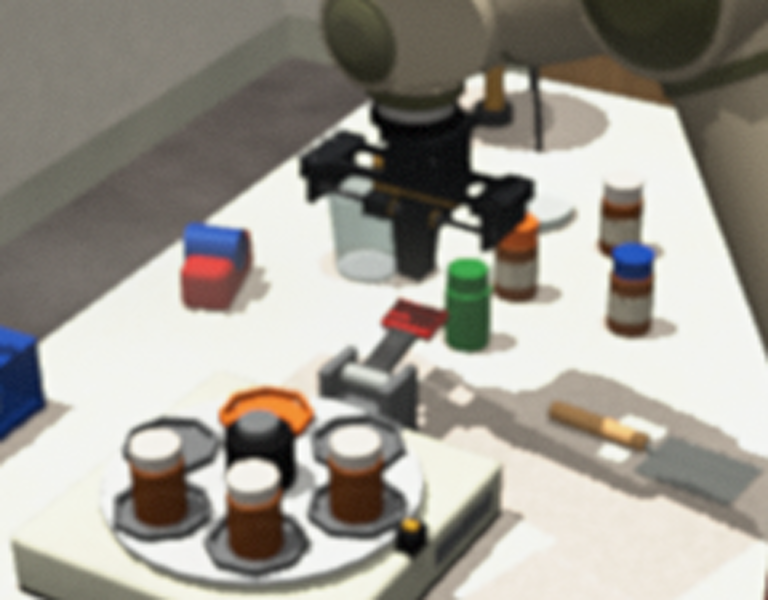

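View pics/w1.png

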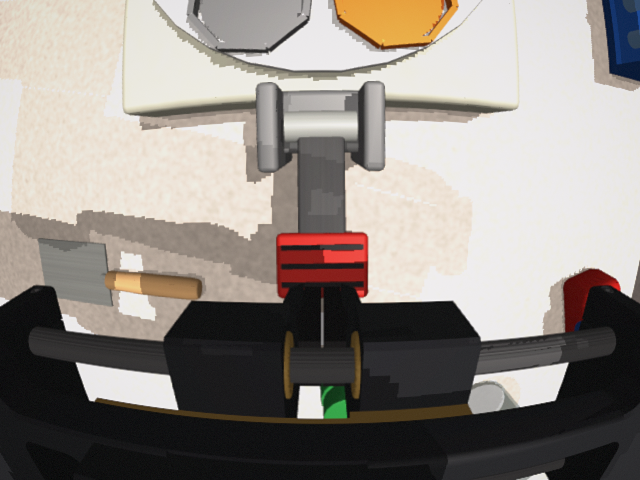

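The wrist view shows the shut fingertips right over the red pad (322,265), 40 mm above it. First press, at 0.1 m/s.

Emit:
carry_out(
  commands=[
    [[1, 0, 0, 0.4, 0], [1, 0, 0, 0.4, 0], [1, 0, 0, 0.4, 0], [1, 0, 0, 0.38, 0], [1, 0, 0, 0.38, 0], [1, 0, 0, 0.36, 0], [1, 0, 0, 0.36, 0], [1, 0, 0, 0.31, 0], [1, 0, 0, 0, 0], [1, 0, 0, 0, 0]],
  ],
)

```text
clock: 6.3
eef_pos: [0.5853, -0.0488, 0.2424]
eef_rot: [[0.035, 0.999, -0.0], [0.999, -0.035, -0.0], [-0.0, -0.0, -1.0]]
force: [-0.4, -2.1, 3.0]
grip_width: 0.0002
```

```bash
python3 - <<'E'
from h import *
s,c=snap('wrist','w2.png')
E
```

```text
(no output)
```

View pics/w2.png

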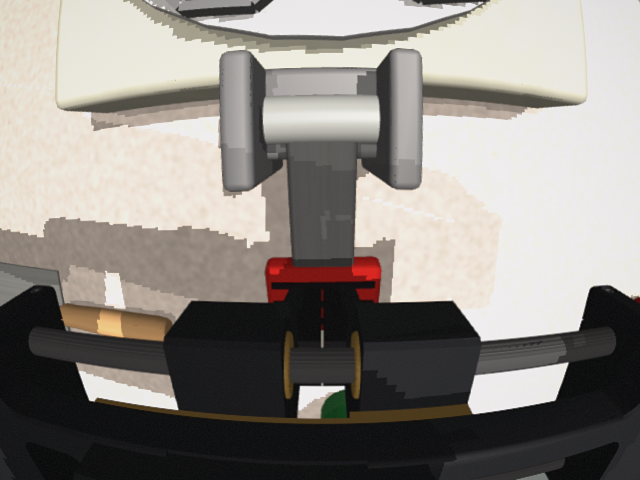

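The pad is down at (322,272), with light force after the snap. Now back up to let the lever rise, then a check.

Emit:
carry_out(
  commands=[
    [[1, 0, 0, -0.4, 0], [1, 0, 0, -0.5, 0], [1, 0, 0, -0.7, 0], [1, 0, 0, -0.7, 0], [1, 0, 0, -0.7, 0], [1, 0, 0, 0, 0], [1, 0, 0, 0, 0]],
  ],
)

```text
clock: 7.05
eef_pos: [0.5851, -0.0485, 0.3177]
eef_rot: [[0.035, 0.999, 0.0], [0.999, -0.035, 0.0], [0.0, 0.0, -1.0]]
force: [-0.6, 0.3, 0.0]
grip_width: 0.0006
```

```bash
cat > look.py <<'E'
from h import *
import sys
t=sys.argv[1]
s,c=snap('side','s_%s.png'%t)
im=c['color'][:,:,::-1]
a=cv2.resize(im[190:330,190:390],None,fx=3.6,fy=3.6,interpolation=cv2.INTER_CUBIC)
cv2.imwrite('pics/sa_%s.png'%t,a)
E
python3 look.py p1
```

```text
(no output)
```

View pics/sa_p1.png

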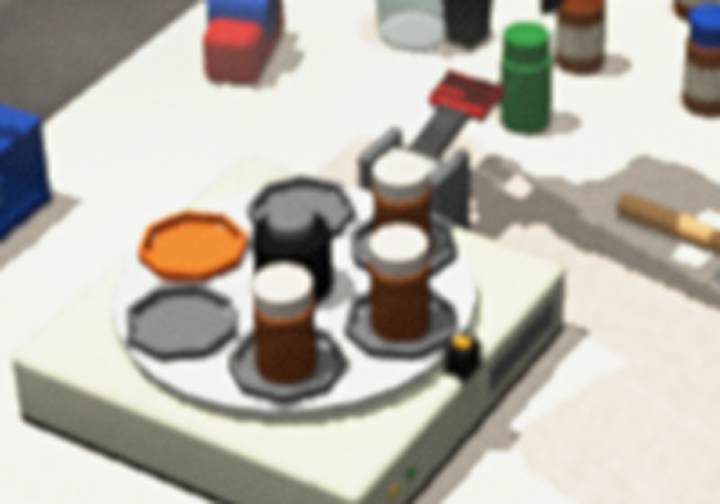

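The tray advanced exactly one notch, now at (193,245) in the crop, and the lever is up. 3 remain. Second press.

Emit:
carry_out(
  commands=[
    [[1, 0, 0, 0.4, 0], [1, 0, 0, 0.4, 0], [1, 0, 0, 0.4, 0], [1, 0, 0, 0.38, 0], [1, 0, 0, 0.38, 0], [1, 0, 0, 0.36, 0], [1, 0, 0, 0.36, 0], [1, 0, 0, 0.31, 0], [1, 0, 0, 0, 0], [1, 0, 0, 0, 0]],
  ],
)

```text
clock: 8.1
eef_pos: [0.5853, -0.0488, 0.2426]
eef_rot: [[0.035, 0.999, -0.0], [0.999, -0.035, -0.0], [-0.0, -0.0, -1.0]]
force: [-0.4, -1.7, 1.5]
grip_width: -0.0
```

Emit:
carry_out(
  commands=[
    [[1, 0, 0, -0.4, 0], [1, 0, 0, -0.5, 0], [1, 0, 0, -0.7, 0], [1, 0, 0, -0.7, 0], [1, 0, 0, -0.7, 0], [1, 0, 0, 0, 0], [1, 0, 0, 0, 0]],
  ],
)

```text
clock: 8.8
eef_pos: [0.5851, -0.0485, 0.3179]
eef_rot: [[0.035, 0.999, 0.001], [0.999, -0.035, -0.0], [0.0, 0.001, -1.0]]
force: [-0.5, 0.1, -0.3]
grip_width: 0.0002
```

```bash
python3 look.py p2
```

```text
(no output)
```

View pics/sa_p2.png

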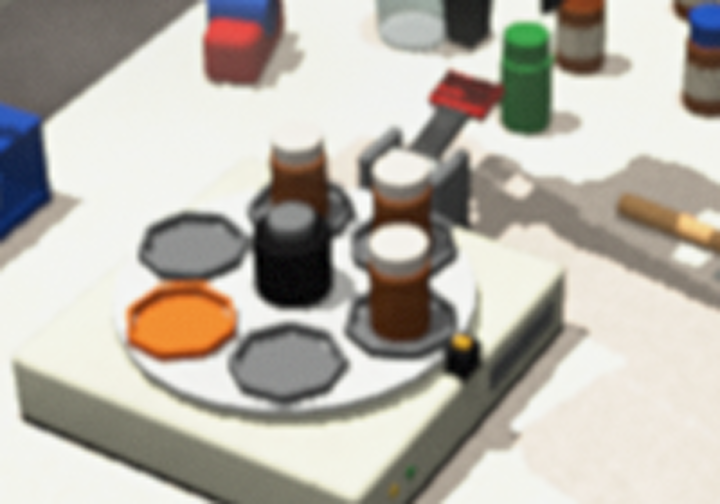

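The tray is at (181,320), two notches to go: (288,360), then the slot at the post (400,315). Third press.

Emit:
carry_out(
  commands=[
    [[1, 0, 0, 0.4, 0], [1, 0, 0, 0.4, 0], [1, 0, 0, 0.4, 0], [1, 0, 0, 0.38, 0], [1, 0, 0, 0.38, 0], [1, 0, 0, 0.36, 0], [1, 0, 0, 0.36, 0], [1, 0, 0, 0.31, 0], [1, 0, 0, 0, 0], [1, 0, 0, 0, 0]],
  ],
)

```text
clock: 9.85
eef_pos: [0.5853, -0.0488, 0.2428]
eef_rot: [[0.035, 0.999, -0.0], [0.999, -0.035, -0.0], [-0.0, -0.0, -1.0]]
force: [0.0, -2.0, 2.8]
grip_width: 0.0007
```

Emit:
carry_out(
  commands=[
    [[1, 0, 0, -0.4, 0], [1, 0, 0, -0.5, 0], [1, 0, 0, -0.7, 0], [1, 0, 0, -0.7, 0], [1, 0, 0, -0.7, 0], [1, 0, 0, 0, 0], [1, 0, 0, 0, 0]],
  ],
)

```text
clock: 10.55
eef_pos: [0.5851, -0.0485, 0.3182]
eef_rot: [[0.035, 0.999, 0.0], [0.999, -0.035, -0.0], [-0.0, 0.0, -1.0]]
force: [-0.6, -0.5, 0.1]
grip_width: 0.0003
```

```bash
python3 look.py p3
```

```text
(no output)
```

View pics/sa_p3.png

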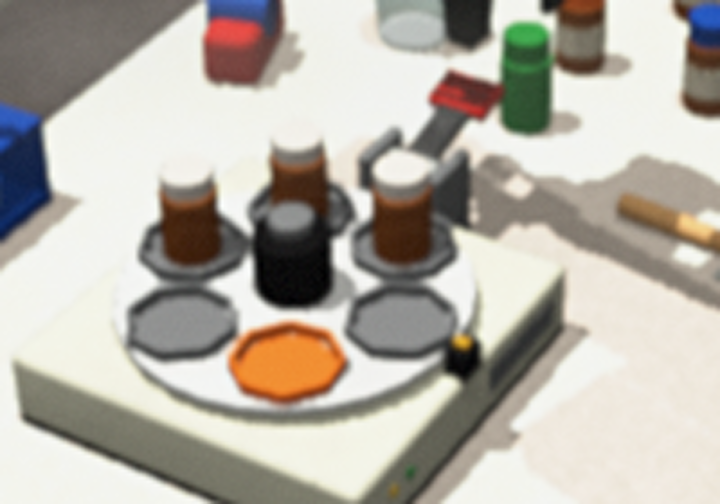

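The tray is at (288,361), one notch left. Fourth press.

Emit:
carry_out(
  commands=[
    [[1, 0, 0, 0.4, 0], [1, 0, 0, 0.4, 0], [1, 0, 0, 0.4, 0], [1, 0, 0, 0.38, 0], [1, 0, 0, 0.38, 0], [1, 0, 0, 0.36, 0], [1, 0, 0, 0.36, 0], [1, 0, 0, 0.31, 0], [1, 0, 0, 0, 0], [1, 0, 0, 0, 0]],
  ],
)

```text
clock: 11.6
eef_pos: [0.5853, -0.0488, 0.2431]
eef_rot: [[0.035, 0.999, -0.0], [0.999, -0.035, -0.0], [-0.0, -0.0, -1.0]]
force: [-0.6, -1.4, 3.3]
grip_width: 0.0003
```

Emit:
carry_out(
  commands=[
    [[1, 0, 0, -0.4, 0], [1, 0, 0, -0.5, 0], [1, 0, 0, -0.7, 0], [1, 0, 0, -0.7, 0], [1, 0, 0, -0.7, 0], [1, 0, 0, 0, 0], [1, 0, 0, 0, 0]],
  ],
)

```text
clock: 12.3
eef_pos: [0.5851, -0.0485, 0.3184]
eef_rot: [[0.035, 0.999, 0.001], [0.999, -0.035, -0.0], [-0.0, 0.001, -1.0]]
force: [-0.3, 0.6, 0.8]
grip_width: 0.0002
```

```bash
python3 look.py p4; python3 - <<'E'
from h import *
import pickle
s,c=pickle.load(open('side0.pkl','rb'))
# cap in side crop side0a (231,183) scale 5.5
u,v=310+(231.5)/5.5-.5,150+183.5/5.5-.5
print('cap from side',atz(c,u,v,.088))
print('gate px side',proj(c,[.505,.187,.078]), ((proj(c,[.505,.187,.078])-[190,190])*3.6))
E
```

```text
cap from side [ 0.6016376  -0.27943043  0.088     ]
gate px side [301.38108747 280.26264254] [400.9719149  324.94551316]
```

View pics/sa_p4.png

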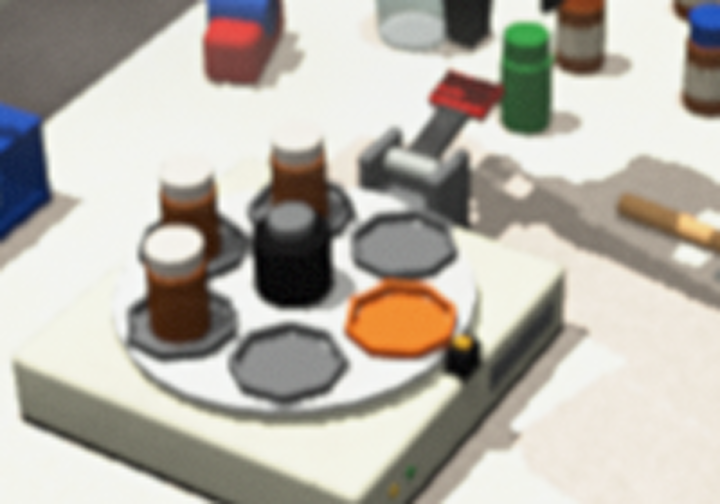

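The tray stands at the mark (401,320), matching the projected gate (401,325), and the lever is up. The cap position agrees in both views at (0.601, -0.2795). Next I go over the sample and open the gripper with the jaws at about 45°, which clears the green, blue and beaker.

Emit:
carry_out(
  commands=[
    [[1, -0.92, 0.1, 0, 0], [1, -0.92, 0.1, 0, 0], [-1, -0.92, 0.1, 0, 0], [-1, -0.92, 0.1, 0, 0], [-1, -0.92, 0.1, 0, 0], [-1, -0.92, 0.1, 0, 0], [-1, -0.92, 0.1, 0, 0], [-1, -0.92, 0.1, 0, 0], [-1, -0.92, 0.1, 0, 0], [-1, -0.92, 0.1, 0, 0]],
  ],
)

```text
clock: 13.35
eef_pos: [0.602, -0.2803, 0.317]
eef_rot: [[0.035, 0.999, -0.002], [0.999, -0.035, 0.001], [0.001, -0.002, -1.0]]
force: [0.3, -0.0, 0.5]
grip_width: 0.0622
```

Emit:
carry_out(
  commands=[
    [[-1, 0, 0, 0, -0.98], [-1, 0, 0, 0, -0.98], [-1, 0, 0, 0, -0.98], [-1, 0, 0, 0, -0.98], [-1, 0, 0, 0, -0.98], [-1, 0, 0, 0, -0.98], [-1, 0, 0, 0, -0.98], [-1, 0, 0, 0, -0.98], [-1, 0, 0, 0, 0]],
  ],
)

```text
clock: 14.25
eef_pos: [0.6021, -0.2793, 0.3171]
eef_rot: [[-0.708, 0.706, -0.002], [0.706, 0.708, 0.001], [0.002, -0.0, -1.0]]
force: [-1.2, 0.3, -0.4]
grip_width: 0.0879
```

```bash
python3 - <<'E'
from h import *
s,c=snap('wrist','w3.png')
print(s['joints'].round(3))
T=np.array(c['T_tool_cam']);K=np.array(c['intrinsics'])
def fish(X):
    p=s['eef_rot'].T@(np.array(X)-s['eef_pos']); p=T[:3,:3].T@(p-T[:3,3])
    th=np.arctan2(np.hypot(*p[:2]),p[2]); d=p[:2]/np.hypot(*p[:2]); return K[:2,2]+K[0,0]*th*d
print(fish([.601,-.2795,.088]),fish([.601,-.2795,0]),fish([.5985,-.1753,.088]))
d=s['eef_rot'].T@(np.array([.601,-.2795,.052+.147])-s['eef_pos']);print(s['eef_pos'],d/.025)
E
```

```text
[-0.611  0.691  1.142  0.     1.311 -1.397]
[318.69316861 256.77432871] [319.5849326  223.79861041] [443.87017145 131.28837031]
[ 0.60205741 -0.27932832  0.31709603] [ 0.01626498 -0.03347823  4.72388902]
```

View pics/w3.png

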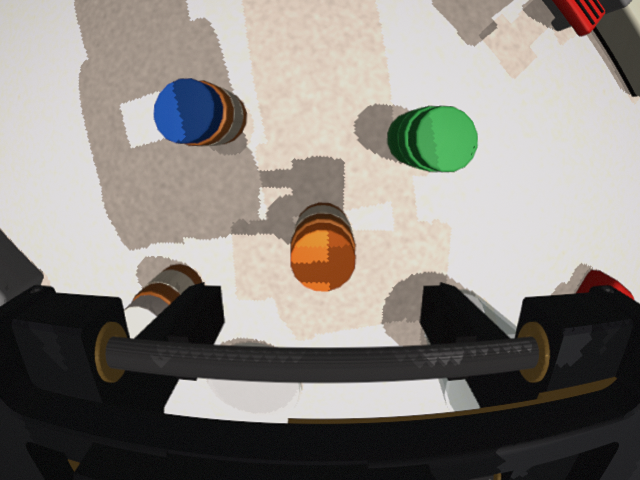

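The cap is at (323,257), predicted (319,257), centred between the fingers with the bystanders clear. Descend and grasp.

Emit:
carry_out(
  commands=[
    [[-1, 0.02, 0.04, 0.79, 0], [-1, 0, 0, 0.79, 0], [-1, 0, 0, 0.79, 0], [-1, 0, 0, 0.79, 0], [-1, 0, 0, 0.79, 0], [-1, 0, 0, 0.78, 0], [-1, 0, 0, 0, 0], [0.2, 0, 0, 0, 0], [0.4, 0, 0, 0, 0], [0.6, 0, 0, 0, 0]],
  ],
)

```text
clock: 15.3
eef_pos: [0.6026, -0.2784, 0.2011]
eef_rot: [[-0.707, 0.707, 0.001], [0.707, 0.707, -0.001], [-0.002, 0.0, -1.0]]
force: [0.2, 0.4, 1.1]
grip_width: 0.0662
```

Emit:
carry_out(
  commands=[
    [[0.8, 0, 0, 0, 0], [1, 0, 0, 0, 0], [1, 0, 0, 0, 0], [1, 0, 0, 0, 0], [1, 0, 0, 0, 0], [1, 0, 0, 0, 0]],
  ],
)

```text
clock: 15.9
eef_pos: [0.6025, -0.2784, 0.2002]
eef_rot: [[-0.707, 0.707, 0.0], [0.707, 0.707, -0.0], [-0.0, 0.0, -1.0]]
force: [-1.5, 1.1, 3.6]
grip_width: 0.0434
```

```bash
python3 - <<'E'
from h import *
s,c=snap('wrist','w4.png')
print(s['grip_width'],s['eef_pos'])
s,c=snap('side','s5.png')
im=c['color'][:,:,::-1]
cv2.imwrite('pics/s5a.png',cv2.resize(im[110:250,290:430],None,fx=4,fy=4,interpolation=cv2.INTER_CUBIC))
E
```

```text
0.04338567053772712 [ 0.60248787 -0.27835504  0.20017398]
```

View pics/s5a.png

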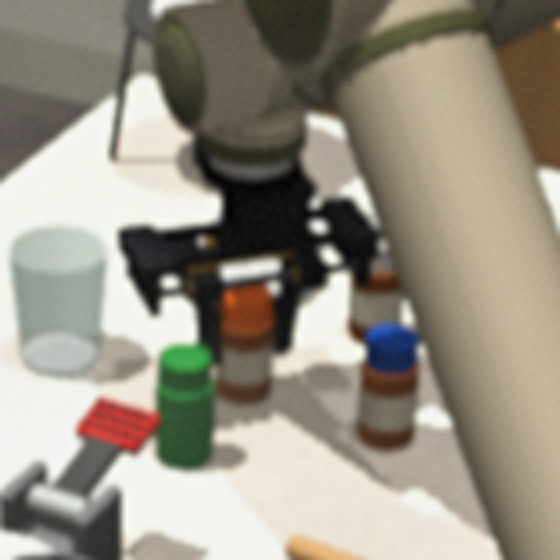

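Gripped at 43.4 mm (bottle 44). Lift.

Emit:
carry_out(
  commands=[
    [[1, 0, 0, -0.5, 0], [1, 0, 0, -0.8, 0], [1, 0, 0, -1, 0], [1, 0, 0, -1, 0], [1, 0, 0, -1, 0], [1, 0, 0, -1, 0], [1, 0, 0, -0.7, 0], [1, 0, 0, 0, 0]],
  ],
)

```text
clock: 16.8
eef_pos: [0.6025, -0.2783, 0.3531]
eef_rot: [[-0.707, 0.707, 0.004], [0.707, 0.707, -0.003], [-0.005, 0.001, -1.0]]
force: [-0.0, -0.3, -0.4]
grip_width: 0.0431
```

```bash
python3 - <<'E'
from h import *
s,c=snap('wrist','w5.png')
print(s['grip_width'],s['eef_pos'],s['force'],s['joints'])
d=s['eef_rot'].T@(np.array([.505,.187,.35])-s['eef_pos']);print(d/.025)
E
```

```text
0.043065909538685686 [ 0.6025077  -0.27827421  0.35311993] [-0.02972109 -0.33514001 -0.37109158] [-6.08829345e-01  6.61897084e-01  1.09669094e+00  6.63671707e-05
  1.37799446e+00 -1.39462772e+00]
[15.9142881  10.4080922   0.05628821]
```

View pics/w5.png

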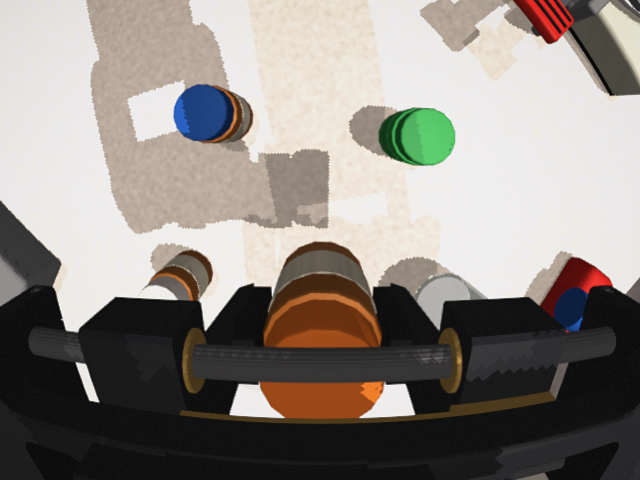

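Held straight and lifted clear. Carrying to above the gate.

Emit:
carry_out(
  commands=[
    [[1, 0.8, 0.52, 0, 0], [1, 0.8, 0.52, 0, 0], [1, 0.8, 0.52, 0, 0], [1, 0.8, 0.52, 0, 0], [1, 0.8, 0.52, 0, 0], [1, 0.8, 0.52, 0, 0], [1, 0.8, 0.52, 0, 0], [1, 0.8, 0.52, 0, 0], [1, 0.8, 0.52, 0, 0], [1, 0.8, 0.52, 0, 0]],
  ],
)

```text
clock: 17.85
eef_pos: [0.5524, -0.044, 0.3486]
eef_rot: [[-0.707, 0.707, -0.002], [0.707, 0.707, 0.001], [0.002, -0.001, -1.0]]
force: [-0.2, 0.7, -1.4]
grip_width: 0.0432
```

Emit:
carry_out(
  commands=[
    [[1, 0.8, 0.52, 0, 0], [1, 0.8, 0.52, 0, 0], [1, 0.8, 0.52, 0, 0], [1, 0.8, 0.52, 0, 0], [1, 0.8, 0.52, 0, 0], [1, 0.8, 0.52, 0, 0], [1, 0.8, 0.52, 0, 0], [1, 0.8, 0.52, 0, 0], [1, 0.7, 0.5, 0, 0], [1, 0.5, 0.4, 0, 0]],
  ],
)

```text
clock: 18.85
eef_pos: [0.5073, 0.18, 0.3487]
eef_rot: [[-0.708, 0.706, -0.002], [0.706, 0.708, -0.0], [0.002, -0.002, -1.0]]
force: [-0.3, -0.4, -2.1]
grip_width: 0.0434
```

Emit:
carry_out(
  commands=[
    [[1, 0, 0, 0, -0.9], [1, 0, 0, 0, -0.9], [1, 0, 0, 0, -0.9], [1, 0, 0, 0, -0.9], [1, 0, 0, 0, -0.9], [1, 0, 0, 0, -0.9], [1, 0, 0, 0, -0.9], [1, 0, 0, 0, -0.9], [1, 0, 0, 0, 0]],
  ],
)

```text
clock: 19.75
eef_pos: [0.5077, 0.1788, 0.3488]
eef_rot: [[-1.0, 0.03, -0.002], [0.03, 1.0, -0.0], [0.002, -0.0, -1.0]]
force: [0.4, 0.3, -1.5]
grip_width: 0.0435
```

```bash
python3 - <<'E'
from h import *
s,c=snap('wrist','w6.png')
print(s['grip_width'],s['eef_pos'],s['eef_rot'].round(4))
d=s['eef_rot'].T@(np.array([.505,.187,.078+.0532+.147])-s['eef_pos']);print(d/.025)
s,c=snap('side','s6.png')
im=c['color'][:,:,::-1]
cv2.imwrite('pics/s6a.png',cv2.resize(im[130:330,190:430],None,fx=3,fy=3,interpolation=cv2.INTER_CUBIC))
for z in (.15,.15+.088): print((proj(c,[s['eef_pos'][0],s['eef_pos'][1],z])-[190,130])*3)
E
```

```text
0.04347834980819988 [0.50772033 0.17875969 0.34878709] [[-9.995e-01  3.040e-02 -2.200e-03]
 [ 3.040e-02  9.995e-01 -2.000e-04]
 [ 2.200e-03 -3.000e-04 -1.000e+00]]
[0.11265645 0.32702317 2.82363395]
[334.84513824 372.54291112]
[332.91735691 279.28980865]
```

View pics/s6a.png

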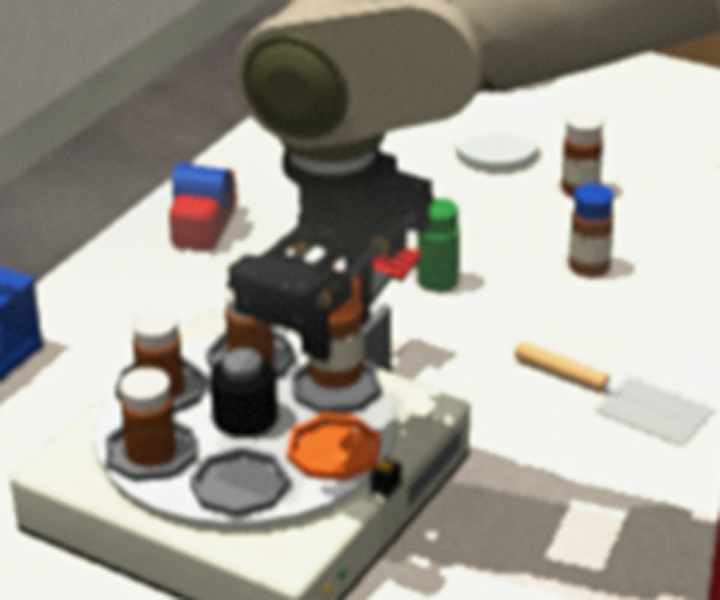

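View pics/w6.png

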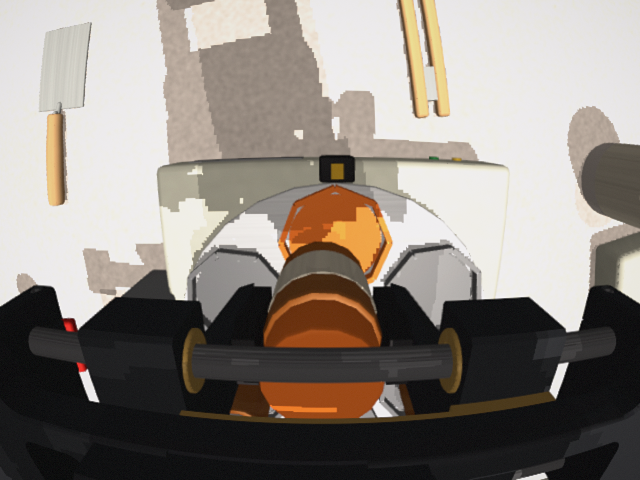

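The tray is at (335,240) in the wrist view, slightly ahead and to the right as computed. Shift and come down to just above the lip.

Emit:
carry_out(
  commands=[
    [[1, 0.11, 0.33, 0, 0], [1, 0, 0, 0.4, 0], [1, 0, 0, 0.4, 0], [1, 0, 0, 0.4, 0], [1, 0, 0, 0.4, 0], [1, 0, 0, 0.3, 0], [1, 0, 0, 0.2, 0], [1, 0, 0, 0, 0]],
  ],
)

```text
clock: 20.65
eef_pos: [0.5054, 0.1871, 0.2968]
eef_rot: [[-1.0, 0.031, -0.001], [0.031, 1.0, -0.0], [0.001, -0.0, -1.0]]
force: [-0.1, 0.1, -2.1]
grip_width: 0.0434
```

```bash
python3 - <<'E'
from h import *
s,c=snap('wrist','w7.png')
print(s['grip_width'],s['eef_pos'],s['force'])
d=s['eef_rot'].T@(np.array([.505,.187,.078+.0532+.147])-s['eef_pos']);print(d/.025)
s,c=snap('side','s7.png')
im=c['color'][:,:,::-1]
cv2.imwrite('pics/s7a.png',cv2.resize(im[190:330,220:380],None,fx=4,fy=4,interpolation=cv2.INTER_CUBIC))
s,c=snap('top','t7.png')
im=c['color'][:,:,::-1]
cv2.imwrite('pics/t7a.png',cv2.resize(im[160:310,190:390],None,fx=3,fy=3,interpolation=cv2.INTER_CUBIC))
E
```

```text
0.04342620325817109 [0.50540117 0.18705662 0.29679478] [-0.09588807  0.06917085 -2.09439701]
[ 0.01517639 -0.00260749  0.74380843]
```

View pics/s7a.png

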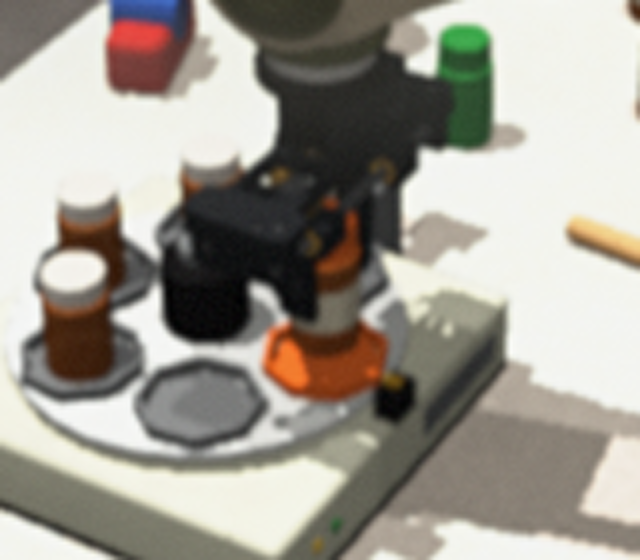

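View pics/w7.png

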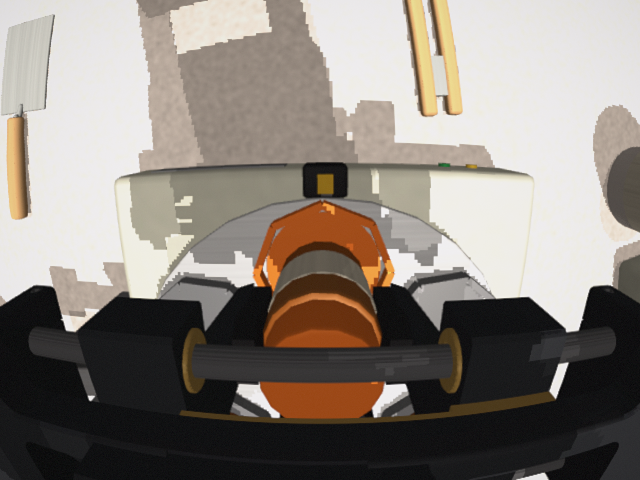

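The bottle is centred over the orange tray in both views. Lower it.

Emit:
carry_out(
  commands=[
    [[1, 0, 0, 0.2, 0], [1, 0, 0, 0.2, 0], [1, 0, 0, 0.15, 0], [1, 0, 0, 0.1, 0], [1, 0, 0, 0.05, 0], [1, 0, 0, 0, 0]],
  ],
)

```text
clock: 21.4
eef_pos: [0.5055, 0.1871, 0.2798]
eef_rot: [[-1.0, 0.031, -0.0], [0.031, 1.0, 0.0], [0.0, 0.0, -1.0]]
force: [-0.3, -0.2, -1.8]
grip_width: 0.0433
```

```bash
python3 - <<'E'
from h import *
s,c=snap('side','s8.png')
print(s['grip_width'],s['eef_pos'],s['force'])
im=c['color'][:,:,::-1]
cv2.imwrite('pics/s8a.png',cv2.resize(im[190:330,220:380],None,fx=4,fy=4,interpolation=cv2.INTER_CUBIC))
E
```

```text
0.04334465151653632 [0.50546033 0.18711221 0.27981376] [-0.28534385 -0.21272696 -1.83395981]
```

View pics/s8a.png

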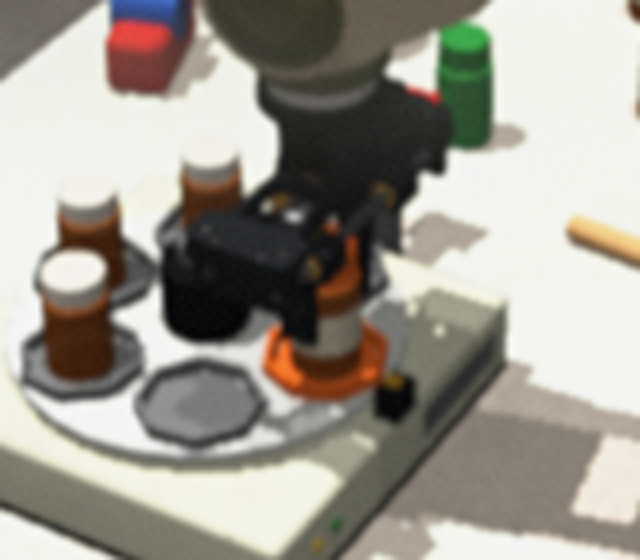

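It still hangs, about 1.5 mm over the floor. Lower it the rest.

Emit:
carry_out(
  commands=[
    [[1, 0, 0, 0.04, 0], [1, 0, 0, 0.03, 0], [1, 0, 0, 0, 0], [1, 0, 0, 0, 0]],
  ],
)

```text
clock: 21.85
eef_pos: [0.5055, 0.1871, 0.2782]
eef_rot: [[-1.0, 0.031, 0.0], [0.031, 1.0, 0.0], [-0.0, 0.0, -1.0]]
force: [0.1, 0.5, -1.0]
grip_width: 0.0438
```

Emit:
carry_out(
  commands=[
    [[1, 0, 0, 0.02, 0], [1, 0, 0, 0, 0], [1, 0, 0, 0, 0]],
  ],
)

```text
clock: 22.15
eef_pos: [0.5055, 0.1872, 0.2781]
eef_rot: [[-1.0, 0.031, 0.001], [0.031, 1.0, 0.0], [-0.001, 0.0, -1.0]]
force: [-2.2, -0.0, 5.1]
grip_width: 0.0432
```

Contact (+5 N). Release gently and rise.

Emit:
carry_out(
  commands=[
    [[0.1, 0, 0, 0, 0], [0, 0, 0, 0, 0], [-0.1, 0, 0, 0, 0], [-0.2, 0, 0, 0, 0], [-0.35, 0, 0, 0, 0], [-0.45, 0, 0, 0, 0], [-0.45, 0, 0, 0, 0]],
  ],
)

```text
clock: 22.85
eef_pos: [0.5054, 0.1871, 0.2777]
eef_rot: [[-1.0, 0.031, -0.0], [0.031, 1.0, -0.0], [0.0, -0.0, -1.0]]
force: [-0.7, -0.6, -0.0]
grip_width: 0.0644
```

```bash
python3 - <<'E'
from h import *
s,c=snap('side','s9.png')
print(s['grip_width'],s['eef_pos'],s['force'])
im=c['color'][:,:,::-1]
cv2.imwrite('pics/s9a.png',cv2.resize(im[190:330,220:380],None,fx=4,fy=4,interpolation=cv2.INTER_CUBIC))
snap('wrist','w9.png')
E
```

```text
0.06435352090510084 [0.50544549 0.18711415 0.27766974] [-0.72528881 -0.60479308 -0.01340172]
```

View pics/s9a.png

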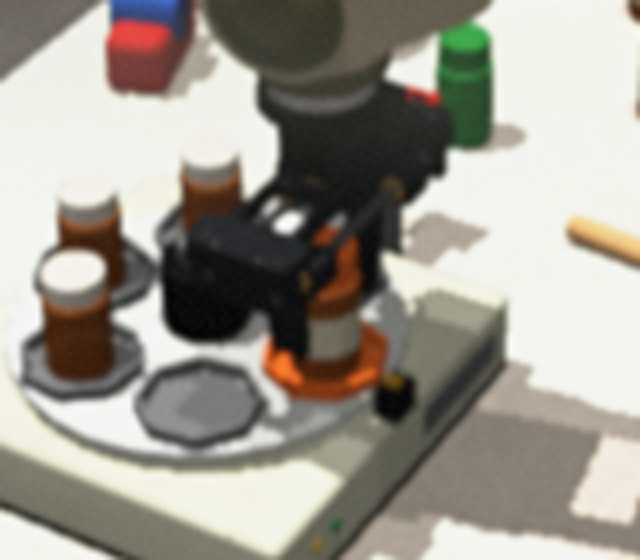

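View pics/w9.png

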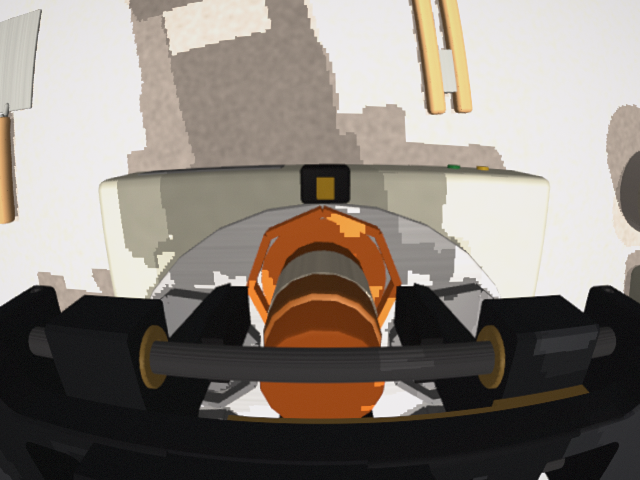

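The bottle stands free in the tray, with the fingers clear on both sides. Go straight up.

Emit:
carry_out(
  commands=[
    [[-0.45, 0, 0, -0.3, 0], [-0.45, 0, 0, -0.6, 0], [-0.45, 0, 0, -0.9, 0], [-0.45, 0, 0, -1, 0], [-0.45, 0, 0, -1, 0], [-0.45, 0, 0, -1, 0], [-0.45, 0, 0, -1, 0], [-0.45, 0.5, 0, -0.5, 0], [-0.45, 1, 0, 0, 0], [-0.45, 1, 0, 0, 0]],
  ],
)

```text
clock: 23.95
eef_pos: [0.4421, 0.189, 0.4359]
eef_rot: [[-1.0, 0.031, 0.001], [0.031, 1.0, 0.0], [-0.001, 0.0, -1.0]]
force: [-0.3, 0.1, 0.3]
grip_width: 0.0639
```

Emit:
carry_out(
  commands=[
    [[-0.45, 1, 0, 0, 0], [-0.45, 1, 0, 0, 0], [-0.45, 0.5, 0, 0, 0], [-0.45, 0, 0, 0, 0], [-0.45, 0, 0, 0, 0], [-0.45, 0, 0, 0, 0], [-0.45, 0, 0, 0, 0]],
  ],
)

```text
clock: 24.65
eef_pos: [0.3812, 0.1909, 0.435]
eef_rot: [[-1.0, 0.032, -0.0], [0.032, 1.0, -0.0], [0.0, -0.0, -1.0]]
force: [0.7, -0.4, -0.1]
grip_width: 0.0642
```

```bash
python3 - <<'E'
from h import *
s,c=snap('side','s10.png')
print(s['eef_pos'],s['force'],s['clock'])
im=c['color'][:,:,::-1]
cv2.imwrite('pics/s10a.png',cv2.resize(im[150:340,190:430],None,fx=3,fy=3,interpolation=cv2.INTER_CUBIC))
snap('top','t10.png')
E
```

```text
[0.3811832  0.19093077 0.43502464] [ 0.65432571 -0.38869161 -0.14632648] 24.65
```

View pics/s10a.png

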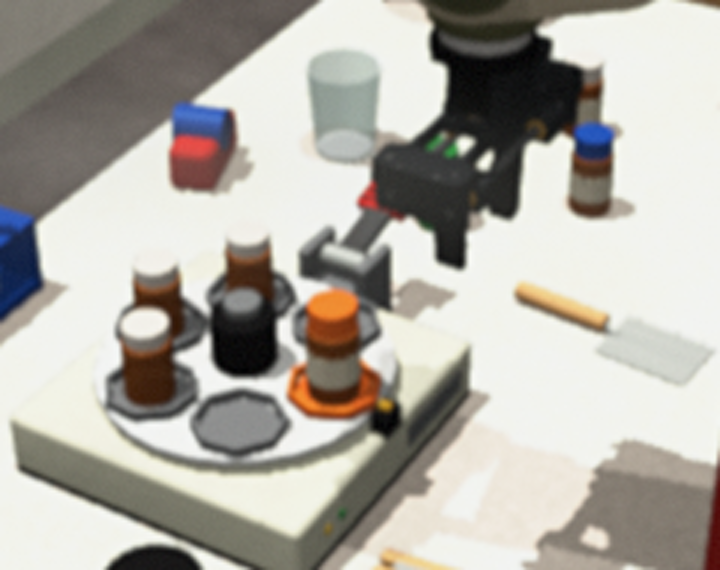

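View pics/t10.png

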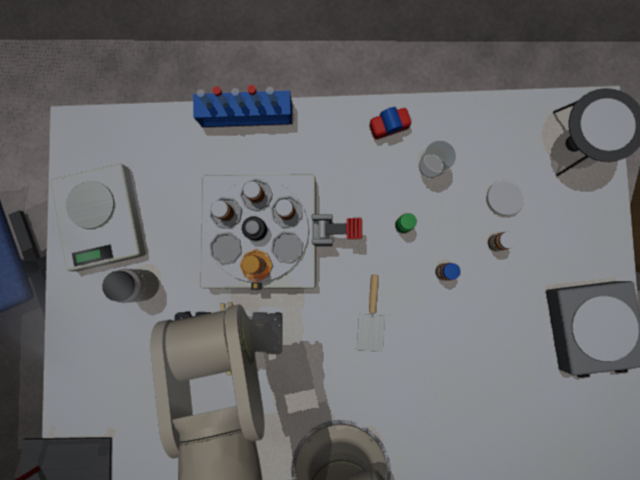

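The bottle stands upright in the orange tray at the mark (side crop (333,345), top view (257,264)). The lever is up at (355,229), and the bystanders are where they were. Hand in.

```bash
python3 -c "
from h import *
print(hand_in())"
```

```text
the job is handed in; nothing more can be done
None
```

The orange tray now stands at the loading mark, and the orange-capped bottle is upright in it and released. I handed the job in at about 25 s.

- **Carousel:** I pressed the lever four times and checked the picture after each press. Every press gave exactly one notch, and the tray did not go past. The robot showed no sign of touching the deck.
- **Bottle:** I gripped it only after the lever was back up. The grip read 43.4 mm on the 44 mm bottle. I set it down 0.5 mm off the computed gate point, with about 5 N of contact, then opened the fingers and rose clear.
- **Last check:** In the final side and top pictures the bottle stands upright in the orange tray at the mark, and the lever is up. The gripper is well clear. The bystanders I could see (green look-alike, white, blue, beaker, petri dish, spatula, reagent jar) had not moved. The arm mostly hid the tongs in those last views, but they were not in its path.

No check failed or disagreed.

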